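# Open the spring jaw of the board holder and hold it at the 60 mark

### The job

Open the circuit-board holder so that the main board can be laid in: slacken the knurled lock nut on top of its sleeve by hand (anticlockwise seen from above, until it comes to its stop), then squeeze the release button on the arm's head, draw the telescoping jaw arm out to its 60 mm scale line and keep holding it there. The arm's spring pulls it shut when let go, so finish while still gripping head and button, with the 60 mm line at the mouth of the sleeve; do not disturb the board, tools and other things lying about.

Things in the scene. Friction and masses are not known exactly. Their poses are not given: they have to be found in the camera images.
- holder: Board holder screwed to the bench: grey base 92 x 146 mm; square sleeve 26 x 26 mm along its y, y = -50 to +70 mm, top 71 mm high; rack channel on the sleeve's -x side to x = -34 mm, 61 mm high; fixed jaw bar at y = +70 to +86 mm, to x = +92 mm, 60 mm high. Origin on the bench under sleeve axis and nut; x away from the robot, y left, z up at yaw 0. The arm slides out towards -y.
- lock_nut (a joint): Turn of the knurled lock nut, rad: 0 = tight, grows anticlockwise from above (loosening), stop at 2.6; starts between 0 and 0.4. Friction 0.06 N m; stays where left. It draws a screw (8 mm stud, up to 10 mm above the nut) up out of an index hole in the arm: below about 2.1 rad the screw blocks the arm both ways, above it the arm is free.
- nut_top (a point): Centre of the nut's upper face, 101 mm above the bench, on its vertical axis. The nut is round, knurled, 30 mm in diameter, from 81 to 101 mm above the bench. Under it a boss of 22 mm diameter stands on the sleeve's top (71 mm), so keep fingertips above 72 mm (TCP above 91 mm). Its x axis turns with the nut.
- jaw_slide (a joint): Extension of the telescoping arm, m: 0 = home, 0.08 = end stop, along the holder's -y. Lines on its top, no numbers: short every 5 mm, long every 10 mm, line 0 at the sleeve's mouth when home; the line at the mouth tells the extension. A spring draws it home (6 N at 0, 9 N at 60 mm). A ratchet pawl lets it go home freely but out only while the button is squeezed.
- jaw_arm: The telescoping arm with its grip head at the outer end: grey block at x = -13 to +13, y = -66 to -94 mm of this body, top 100 mm above the bench, ribbed back at +x. Origin and axes: those of the holder when the arm is home, moving with the arm. A jaw bar (y = -62 to -78 mm, top 60 mm above the bench) runs from it to x = +92 mm, so keep fingertips above 62 mm there.
- grip_point (a point): Point in the middle of head and button together, 86 mm above the bench, moving with the arm; axes as the holder. A TCP here, fingers pointing down and closing along the holder's x, has one finger on the button and the other on the head's ribbed back.
- release_button (a joint): How far the black release button is squeezed in towards +x of the holder, m: 0 = out, 0.006 = fully in. Spring 1 N at rest, 2.5 N fully in; the arm is released from about 0.003. Head and button together measure 39 mm in x at rest, 33 mm squeezed.
- button_face (a point): Centre of the button's outer face (20 mm wide in y, 23 mm high, centre 86 mm above the bench), on the -x side of the head; 26 mm in front of the arm's axis at rest. It moves with the arm and button.
- sleeve_mouth (a point): Upper edge of the sleeve's mouth where the scale is read: on the arm's centre line at the arm's top face, 67 mm above the bench. Fixed to the holder.
- main_board: Loose bystander: the green circuit board 182 x 96 mm with parts up to 17 mm high, lying flat to the right. Leave alone. Origin at its underside's centre.
- screwdriver_a: Loose bystander: precision screwdriver with a red handle, 138 x 56 x 12 mm, lying in front right. Leave alone.
- spudger: Loose bystander: plastic opening tool, 116 x 27 x 10 mm, lying behind the holder. Leave alone.
- solder_spool: Loose bystander: spool of solder, 53 mm across, 32 mm high, standing behind. Leave alone.
- tape_roll: Loose bystander: roll of black tape, 67 mm across, 18 mm high, lying behind. Leave alone.
- phone: Loose bystander: black phone, about 150 x 75 x 10 mm, lying askew left of the holder. Leave alone.
- heat_sink: Loose bystander: white finned heat sink, 52 x 52 x 20 mm, lying behind right. Leave alone.

How it is judged:
On the way, in this order (a step that is already met when the one before it is completed fails the run):
1. the lock nut is slackened (more than 2.1 rad) while the arm is still home (value of joint lock_nut above 2.1 rad and value of joint jaw_slide below 0.006 m), for 0.2 s.
2. the release button is squeezed in by the fingers while the arm is still home (value of joint release_button above 0.0042 m and value of joint jaw_slide below 0.015 m), for 0.1 s.
At the end, for the whole second after the job is handed in: the arm stands still with its 60 mm line at the sleeve's mouth (within 3 mm), the fingers still grip the head (over 2 N) with the release button squeezed in, and the lock nut is still slack (over 2.1 rad) (value of joint jaw_slide between 0.057 and 0.063 m and velocity of joint jaw_slide between -0.01 and 0.01 m/s and contact force between jaw_arm and the fingers above 2 N and value of joint release_button above 0.0042 m and value of joint lock_nut above 2.1 rad); the arm keeps its last pose, push and grip.
It fails at once if the board, a tool or another loose thing is pushed more than 30 mm (distance of any of main_board, screwdriver_a, spudger, solder_spool, tape_roll, phone, heat_sink from where it was at the start of the episode above 0.03 m).
It also fails if it takes over 61 s, if anything falls off the work surface, if the arm or the gripper's body presses on something with over 40 N, if the wrist force passes 120 N, or if a joint passes its speed limit or range.

### The arm

A 6-joint arm with a two-finger parallel gripper is mounted at the origin on a cart in front of the work surface, level with it; the furniture and walls round the work are solid. World frame = base frame: x ahead of the robot, y to its left, z up, the work surface at z = 0. Lengths are in m, angles in rad, forces in N, time in s.
With the tool pointing down it reaches from about 0.35 to 0.85 m from the base axis. Payload 8.1 kg.
Tool frame: the origin (TCP) lies between the finger pads, 19 mm behind the fingertips; this is the grasp point; z points along the fingers, y is the line along which they close (so a half turn about z gives the same grasp; the last joint's range is limited). The gripper opens to 93 mm and grips with 3 to 60 N. Pads are 15 mm wide; open, the fingers measure 128 mm over their backs; the gripper's body (75 mm by 188 mm) begins 65 mm behind the grasp point.
Start: joints at [-1.187, 0.13, 1.488, -0, 1.523, -0.085], TCP at [0.271, -0.535, 0.237] pointing down, gripper open.
Joint ranges: [-2.96, 2.96], [-0.89, 2.26], [0.02, 2.5], [-1.34, 4.48], [0, 2.73], [-2.66, 2.66]. Speed limits (rad/s): [2.39, 2.39, 2.79, 3.14, 3.14, 3.14].

### API

Orientations are given as a 3x3 rotation matrix whose columns are the frame's x, y, z axes.
In Python, from bench import arm, grab_frame, camera_model, sign_off gives the robot as it stands.
- The arm moves only by the tool jog_arm, never from a script. Its arguments are lists of equal length, an entry for each row: "linear": the shift along the tool's x, y, z in units of 40 mm (1.0 is 40 mm), a list of three; "spin": the turn about the tool's z in units of 5 degrees (1.0 is 5 degrees); "grip": the opening, from -1 (shut) to 1 (fully open). A call has 1 to 10 rows; each row shifts and turns the commanded pose from where the row before left it, along the tool's axes as they then stand; what a row does not reach is not made up. A row lasts 1/12 s, in which the tool goes at most 41.7 mm and 7.16 degrees, less where a joint would pass 70% of its speed; a pose out of reach is approached as far as the arm can. A call is refused whole if a number of a shift passes 1 or a number of a turn 1, either way. A call with a gripper value outside its range is refused whole. The fingers move at their own pace and stop on an object; "force" is the grip in N (left out, the last holds). Time passes only in rows, so rows that do not move let the fingers close. It gives the time, the measured TCP pose, the force, the opening and the grip force at its end, in the units of the state.
- arm.observe(): the state, without advancing time (a new reading comes with each control period).
- grab_frame(name): name is "scene" or "side" or "wrist"; returns the picture (384x512x3 uint8, red, green, blue); there is no depth.
- camera_model(name): a dict with "vertical_fov" (degrees; the focal length in pixels is half the picture's height over the tangent of half this angle, whatever the lens; pixels are square), "cx", "cy" (the principal point, pixels), "T" (4x4, takes a point from camera to world coordinates); the wrist camera has in their place "hand_eye" (4x4, takes a point from camera to tool coordinates, whose origin is the TCP and whose axes are the flange's). Camera axes: x right, y down, z forward; pixel columns grow to the right and rows downward; lengths in m; the calibration is good to about 2 mm. A picture is of the moment at which its call begins: read the wrist's pose just before it. camera_model takes no time and is no camera call.
- sign_off(): hands the job in; it is judged then, once.
The state is a dict: "time_s": time; "q": joint angles; "joint_vel": joint speeds; "tau": joint torques, N m; "position": TCP position; "tcp_rot": TCP orientation; "contact_force": force on the tool from outside, world axes, zero at the start; "torque": the same for the moment, N m; "finger_gap": finger opening in m; "gripper_force": force on a finger pad.
Only numpy, scipy, OpenCV 4.12 (cv2) and the standard library are available. Lean on these libraries where they do the work, as an engineer would, in place of code of your own. Each camera call takes 0.05 s, during which the arm holds its last target. There are 200 camera calls.

## Working session

There is one attempt and no reset: what is moved stays moved. The work goes in short steps, Python scripts to look and compute and a tool call to move; the robot and the scene stay as the last step left them, time stands still between calls to the robot, and variables do not carry over. Pictures are saved under pics/ and viewed, at most 10 in all, crops included, and the job is handed in when it is done.

Besides the shell and the picture viewer there is one more tool, called after ">>>" as name(argument=value, ...), one argument or row to a line, values as JSON. jog_arm: Moves the arm, as the interface text tells. Its arguments: {"type":"object","properties":{"linear":{"type":"array"},"spin":{"type":"array"},"grip":{"type":"array"},"force":{"type":"number"}},"required":["linear","spin","grip"]}

```bash
mkdir -p pics; ls; python3 - <<'E'
from bench import arm, grab_frame, camera_model
import cv2, numpy as np
o=arm.observe(); print(o['time_s'],o['position'],np.round(o['tcp_rot'],3).tolist(),o['finger_gap'])
for n in ['scene','side','wrist']:
    f=grab_frame(n); cv2.imwrite(f'pics/{n}0.png',cv2.resize(f[:,:,::-1],None,fx=1.5,fy=1.5,interpolation=cv2.INTER_CUBIC))
    m=camera_model(n); print(n,{k:(np.round(v,3).tolist()) for k,v in m.items()})
E
```

```text
pics
0.0 [ 0.27090127 -0.53476336  0.23639445] [[0.892, 0.452, -0.001], [0.452, -0.892, 0.002], [0.0, -0.002, -1.0]] 0.09309529994688445
scene {'vertical_fov': 50.807, 'cx': 255.575, 'cy': 197.509, 'T': [[-0.892, -0.328, 0.311, 0.153], [-0.452, 0.663, -0.596, 0.683], [-0.011, -0.672, -0.74, 1.01], [0.0, 0.0, 0.0, 1.0]]}
side {'vertical_fov': 52.386, 'cx': 256.503, 'cy': 186.918, 'T': [[-0.94, -0.184, 0.288, 0.246], [-0.342, 0.521, -0.782, 0.772], [-0.006, -0.834, -0.552, 0.652], [0.0, 0.0, 0.0, 1.0]]}
wrist {'vertical_fov': 63.121, 'cx': 252.174, 'cy': 195.816, 'hand_eye': [[0.0, -0.962, -0.273, 0.077], [1.0, 0.0, -0.0, -0.0], [0.0, -0.273, 0.962, -0.148], [0.0, 0.0, 0.0, 1.0]]}
```

View pics/scene0.png

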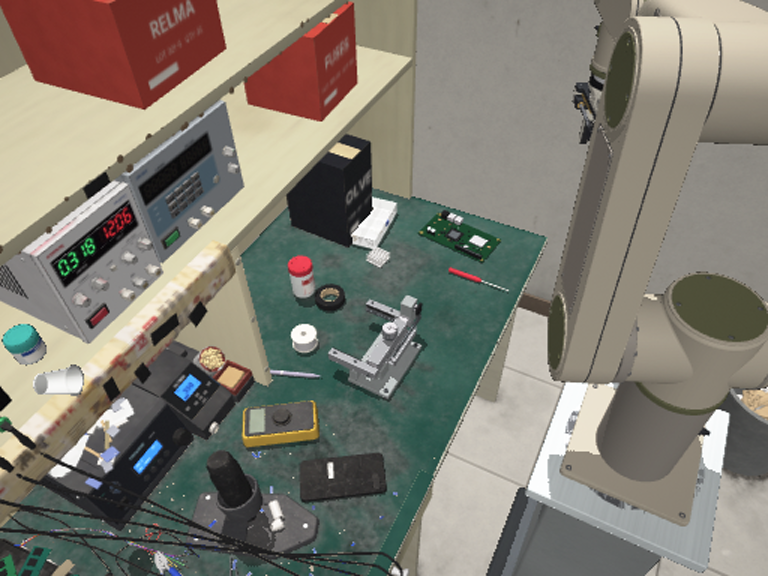

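View pics/side0.png

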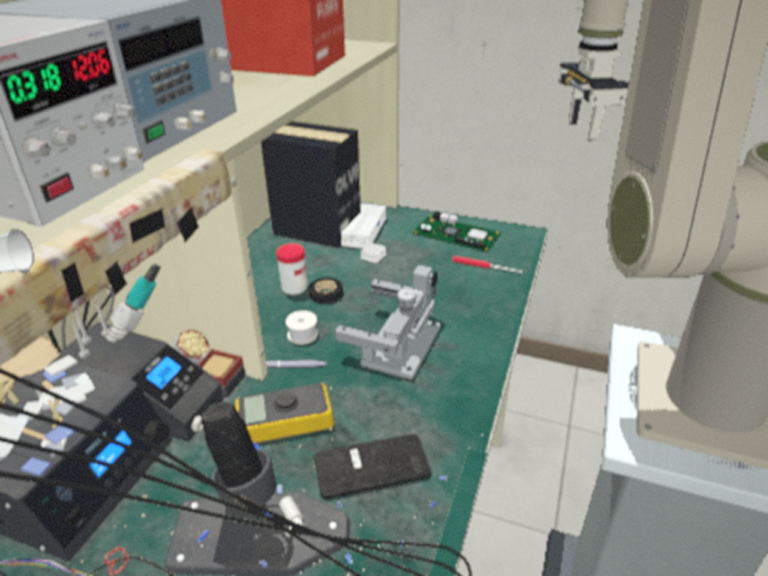

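Scene view: nut at about (391,327), head top at (411,301), jaw bars running left. Side view: nut at about (408,293), head top at (425,270). All in the 1.5x pictures. I'll triangulate these.

```bash
cat > h.py <<'E'
import numpy as np, cv2
from bench import arm, grab_frame, camera_model
def ray(name,u,v,pose=None):
    m=camera_model(name); f=192/np.tan(np.radians(m['vertical_fov'])/2)
    if name=='wrist':
        T=np.eye(4);T[:3,:3]=pose[1];T[:3,3]=pose[0];T=T@np.array(m['hand_eye'])
    else: T=np.array(m['T'])
    d=T[:3,:3]@np.array([(u-m['cx'])/f,(v-m['cy'])/f,1]); return T[:3,3],d/np.linalg.norm(d)
def plane(name,u,v,z,pose=None):
    o,d=ray(name,u,v,pose); return o+d*(z-o[2])/d[2]
def project(name,p,pose):
    m=camera_model(name); f=192/np.tan(np.radians(m['vertical_fov'])/2)
    T=np.eye(4);T[:3,:3]=pose[1];T[:3,3]=pose[0];T=T@np.array(m['hand_eye'])
    c=np.linalg.inv(T)@np.append(p,1); return c[:2]/c[2]*f+[m['cx'],m['cy']]
E
python3 - <<'E'
from h import *
s=1.5
for n,nut,head,fj in [('scene',(391,327),(411,301),(331,352)),('side',(408,293),(425,270),(341,330))]:
    print(n,[plane(n,p[0]/s,p[1]/s,z).round(3).tolist() for p,z in ((nut,.101),(head,.1),(fj,.06))])
E
```

```text
scene [[0.485, 0.015, 0.101], [0.479, -0.064, 0.1], [0.577, 0.094, 0.06]]
side [[0.485, 0.014, 0.101], [0.479, -0.065, 0.1], [0.572, 0.094, 0.06]]
```

>>> jog_arm(
  linear=[
    [0.54,-0.475,0],
    [0.54,-0.475,0],
    [0.54,-0.475,0],
    [0.54,-0.475,0],
    [0.54,-0.475,0],
    [0.54,-0.475,0],
    [0.54,-0.475,0],
    [0.54,-0.475,0],
    [0.54,-0.475,0],
    [0.54,-0.475,0],
  ],
  spin=[0,0,0,0,0,0,0,0,0,0],
  grip=[1,1,1,1,1,1,1,1,1,1],
)

```text
time_s: 0.98
position: [0.3781, -0.2667, 0.2372]
tcp_rot: [[0.892, 0.452, -0.0], [0.452, -0.892, 0.0], [-0.0, -0.0, -1.0]]
contact_force: [0.2, 0.9, 0.7]
finger_gap: 0.0928
gripper_force: 0.0
```

>>> jog_arm(
  linear=[
    [0.54,-0.475,0],
    [0.54,-0.475,0],
    [0.54,-0.475,0],
    [0.54,-0.475,0],
    [0.54,-0.475,0],
    [0.54,-0.475,0],
    [0.54,-0.475,0],
    [0.54,-0.475,0],
    [0.54,-0.475,0],
    [0,0,0],
  ],
  spin=[0,0,0,0,0,0,0,0,0,0],
  grip=[1,1,1,1,1,1,1,1,1,1],
)

```text
time_s: 1.82
position: [0.475, -0.0238, 0.2372]
tcp_rot: [[0.891, 0.455, 0.0], [0.455, -0.891, 0.002], [0.001, -0.002, -1.0]]
contact_force: [0.5, -0.2, 0.1]
finger_gap: 0.0931
gripper_force: 0.0
```

```bash
python3 - <<'E'
from h import *
o=arm.observe(); print(o['time_s'],o['position'],np.round(o['tcp_rot'],3).tolist(),o['finger_gap'],o['q'],o['contact_force'])
f=grab_frame('wrist'); cv2.imwrite('pics/w1raw.png',f[:,:,::-1]);cv2.imwrite('pics/w1.png',cv2.resize(f[:,:,::-1],None,fx=1.5,fy=1.5,interpolation=cv2.INTER_CUBIC))
for p in ([.485,.015,.101],[.479,-.064,.1]): print(project('wrist',p,(o['position'],o['tcp_rot']))*1.5)
E
```

```text
1.8167 [ 0.47500168 -0.02380297  0.23720636] [[0.891, 0.455, 0.0], [0.455, -0.891, 0.002], [0.001, -0.002, -1.0]] 0.09305530439556259 [-0.15938254 -0.2123758   1.82201665  0.00191295  1.5320393   0.93910425] [ 0.53904391 -0.18672266  0.05595979]
[330.13009304 246.10833089]
[437.81319093 309.80807139]
```

View pics/w1.png

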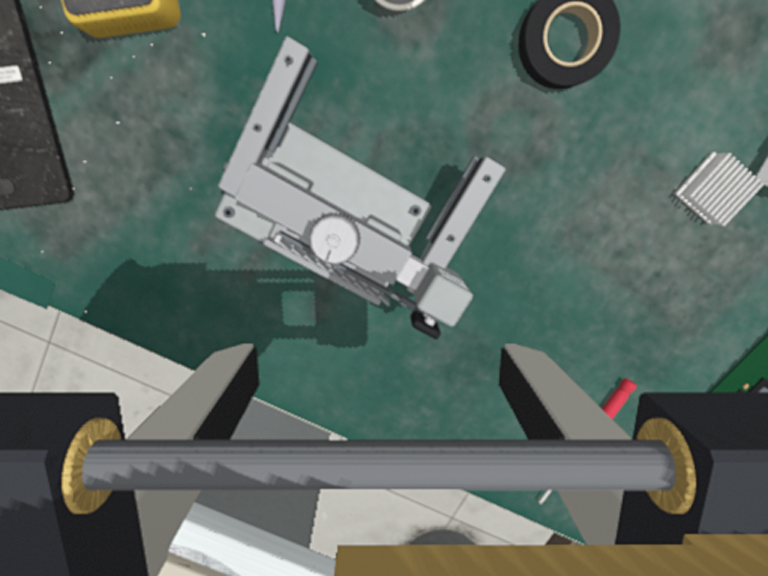

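The wrist view shows the nut top at about (334,239), the head top at about (444,298) and the button at about (428,325). The jaw bar screws are at (289,60)/(257,127) and (487,177)/(450,237).

```bash
python3 - <<'E'
from h import *
o=arm.observe(); P=(o['position'],o['tcp_rot'])
g=cv2.cvtColor(cv2.imread('pics/w1raw.png'),cv2.COLOR_BGR2GRAY)
roi=cv2.resize(g[130:190,190:260],None,fx=4,fy=4,interpolation=cv2.INTER_CUBIC)
c=cv2.HoughCircles(roi,cv2.HOUGH_GRADIENT,1.5,20,param1=120,param2=25,minRadius=50,maxRadius=85)
for x in ([] if c is None else c[0][:3]): 
    u,v=190+x[0]/4,130+x[1]/4; print('circ',u,v,x[2]/4,plane('wrist',u,v,.101,P))
W=lambda u,v,z: plane('wrist',u/1.5,v/1.5,z,P)
print('nut',W(334,239,.101),'head',W(444,298,.1))
for a,b in (((289,60),(257,127)),((487,177),(450,237))):
    A,B=W(*a,.06),W(*b,.06); d=A-B; print(A,B,'yaw',np.arctan2(d[1],d[0]))
A,B=W(229,212,.012),W(416,210,.012);d=A-B;print(A,B)
d=W(334,239,.101)-W(444,298,.1); print('yaw sl',np.arctan2(-d[0],d[1]))
E
```

```text
circ 222.8125 159.4375 15.5 [0.48928506 0.01258288 0.101     ]
circ 218.6875 156.0625 20.6 [0.49036664 0.01727961 0.101     ]
circ 228.0625 160.5625 21.0125 [0.49054213 0.00784733 0.101     ]
nut [0.4893108  0.01274336 0.101     ] head [ 0.48694261 -0.06569845  0.1       ]
[0.57138506 0.08781156 0.06      ] [0.5252637  0.09013032 0.06      ] yaw -0.05023307861290345
[ 0.56652015 -0.06040924  0.06      ] [ 0.51974969 -0.0582343   0.06      ] yaw -0.046468843132413284
[0.45417199 0.09684286 0.012     ] [ 0.52278298 -0.03382195  0.012     ]
yaw sl -0.03018115740179351
```

>>> jog_arm(
  linear=[
    [0.36,-0.34,0],
    [0.35,-0.34,0],
    [0,0,0.6],
    [0,0,0.6],
    [0,0,0.6],
    [0,0,0.3],
    [0,0,0],
    [0,0,0],
  ],
  spin=[0,0,0,0,0,0,0,0],
  grip=[0.05,0.05,0.05,0.05,0.05,0.05,0.05,0.05],
)

```text
time_s: 2.53
position: [0.4867, 0.0087, 0.1533]
tcp_rot: [[0.892, 0.451, -0.001], [0.451, -0.892, -0.0], [-0.001, -0.001, -1.0]]
contact_force: [0.8, -0.3, -0.1]
finger_gap: 0.0497
gripper_force: 0.0
```

```bash
python3 - <<'E'
from h import *
o=arm.observe(); print(o['time_s'],o['position'],np.round(o['tcp_rot'],3).tolist(),o['finger_gap'],o['contact_force'])
f=grab_frame('wrist'); cv2.imwrite('pics/w2raw.png',f[:,:,::-1]);cv2.imwrite('pics/w2.png',cv2.resize(f[:,:,::-1],None,fx=1.5,fy=1.5,interpolation=cv2.INTER_CUBIC))
P=(o['position'],o['tcp_rot'])
print(project('wrist',[.488,.013,.101],P)*1.5, project('wrist',o['position'],P)*1.5)
E
```

```text
2.5333 [0.48669184 0.00871514 0.15333181] [[0.892, 0.451, -0.001], [0.451, -0.892, -0.0], [-0.001, -0.001, -1.0]] 0.049743998793573975 [ 0.77855983 -0.27256185 -0.10889752]
[371.75761224 329.04796298] [378.93524636 389.32729687]
```

View pics/w2.png

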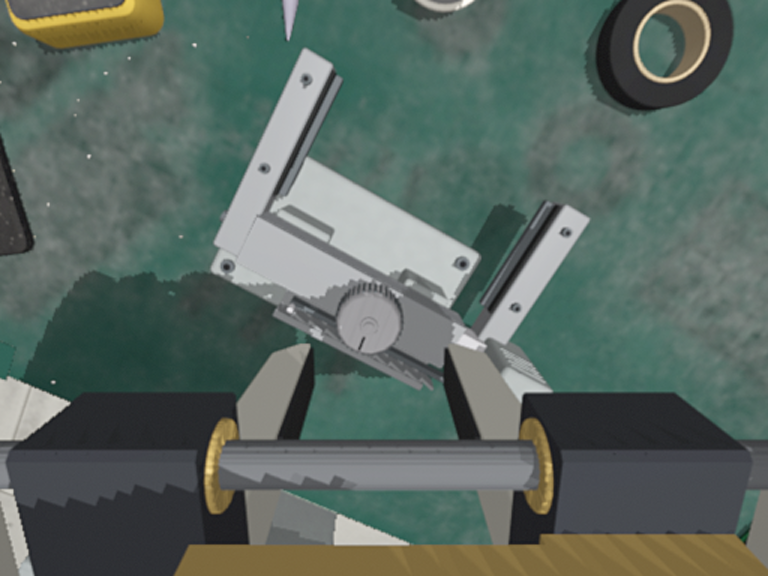

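The wrist picture shows the nut top centred at (370,323), where (372,329) was predicted, so the nut is about 2.5 mm further along tool x. I'll correct for that, descend and grip.

>>> jog_arm(
  linear=[
    [0.14,-0.1,0],
    [0,0,0.5],
    [0,0,0.5],
    [0,0,0.45],
    [0,0,0],
    [0,0,0],
    [0,0,0],
    [0,0,0],
    [0,0,0],
  ],
  spin=[0,0,0,0,0,0,0,0,0],
  grip=[0.05,0.05,0.05,0.05,0.05,-0.6,-0.6,-0.6,-0.6],
  force=20,
)

```text
time_s: 3.33
position: [0.4914, 0.0163, 0.0974]
tcp_rot: [[0.892, 0.452, 0.002], [0.452, -0.892, 0.002], [0.003, -0.001, -1.0]]
contact_force: [-1.5, 1.9, 4.6]
finger_gap: 0.0296
gripper_force: 20.0
```

>>> jog_arm(
  linear=[
    [0,0,0],
    [0,0,0],
    [0,0,0],
    [0,0,0],
    [0,0,0],
    [0,0,0],
    [0,0,0],
    [0,0,0],
    [0,0,0],
    [0,0,0],
  ],
  spin=[-1,-1,-1,-1,-1,-1,-1,-1,-1,-1],
  grip=[-0.6,-0.6,-0.6,-0.6,-0.6,-0.6,-0.6,-0.6,-0.6,-0.6],
)

```text
time_s: 4.17
position: [0.4896, 0.0176, 0.0973]
tcp_rot: [[0.223, 0.975, -0.002], [0.975, -0.223, 0.004], [0.003, -0.003, -1.0]]
contact_force: [-13.7, 11.5, 16.5]
finger_gap: 0.0295
gripper_force: 20.0
```

```bash
python3 -c "
from bench import arm;o=arm.observe();print(o['torque'],o['contact_force'],o['q'],o['finger_gap'])"
```

```text
[ 1.94292243  2.40994455 -0.12345373] [-13.72330499  11.47181031  16.51463583] [-0.07134642 -0.05129792  1.93852995  0.00381512  1.25639451  0.15211363] 0.029524458736692585
```

>>> jog_arm(
  linear=[
    [0,0,0],
    [0,0,0],
    [0,0,0],
    [0,0,0],
    [0,0,0],
    [0,0,0],
    [0,0,0],
    [0,0,0],
    [0,0,0],
    [0,0,0],
  ],
  spin=[-1,-1,-1,-1,-1,-1,-1,-1,-1,-1],
  grip=[-0.6,-0.6,-0.6,-0.6,-0.6,-0.6,-0.6,-0.6,-0.6,-0.6],
)

```text
time_s: 5.0
position: [0.4874, 0.0171, 0.0971]
tcp_rot: [[-0.604, 0.797, -0.007], [0.797, 0.604, 0.003], [0.006, -0.004, -1.0]]
contact_force: [-26.0, 7.4, 26.1]
finger_gap: 0.0295
gripper_force: 20.0
```

```bash
python3 -c "
from bench import arm;o=arm.observe();print(o['torque'],o['contact_force'],o['q'],o['finger_gap'])"
```

```text
[ 1.14447972  4.54498602 -0.1414025 ] [-26.00423131   7.4013728   26.08871845] [-0.0716564  -0.05204057  1.93959645  0.00224089  1.26109804 -0.72059158] 0.029474248560692983
```

The turn works, but side load builds up because the grip sits about 2.7 mm off the nut's axis. I'll release, recentre and regrip.

>>> jog_arm(
  linear=[
    [0,0,0],
    [0,0,0],
    [0,0,0],
    [0,0,0],
  ],
  spin=[0,0,0,0],
  grip=[-0.1,-0.1,-0.1,-0.1],
)

```text
time_s: 5.33
position: [0.4911, 0.0153, 0.0961]
tcp_rot: [[-0.599, 0.8, 0.002], [0.8, 0.599, -0.0], [-0.001, 0.001, -1.0]]
contact_force: [-0.1, 0.6, -0.6]
finger_gap: 0.0412
gripper_force: 0.0
```

```bash
python3 -c "
from bench import arm;o=arm.observe();print(o['position'],o['torque'],o['contact_force'],o['q'],o['finger_gap'])"
```

```text
[0.49106194 0.01531157 0.09613856] [-0.00926298 -0.11391225 -0.01285779] [-0.06801576  0.63000667 -0.55383651] [-7.32203444e-02 -4.91849032e-02  1.93880449e+00 -1.71846144e-05
  1.25038379e+00 -7.15885845e-01] 0.0411979552880199
```

>>> jog_arm(
  linear=[
    [0.03,-0.04,0],
    [0,0,0],
    [0,0,0],
    [0,0,0],
    [0,0,0],
    [0,0,0],
    [0,0,0],
    [0,0,0],
    [0,0,0],
  ],
  spin=[0,0,0,0,0,-1,-1,-1,-1],
  grip=[-0.1,-0.6,-0.6,-0.6,-0.6,-0.6,-0.6,-0.6,-0.6],
)

```text
time_s: 6.08
position: [0.4883, 0.0153, 0.0954]
tcp_rot: [[-0.84, 0.543, -0.0], [0.543, 0.84, -0.0], [0.0, -0.0, -1.0]]
contact_force: [-1.4, -1.4, 0.8]
finger_gap: 0.0298
gripper_force: 20.0
```

```bash
python3 -c "
from bench import arm;o=arm.observe();print(o['position'],o['torque'],o['contact_force'],o['q'],o['finger_gap'])"
```

```text
[0.48828615 0.01525335 0.09542892] [-0.08174319 -0.00010644 -0.06787962] [-1.39255876 -1.38373264  0.83567582] [-7.36175515e-02 -5.41738956e-02  1.94500694e+00 -2.17337485e-04
  1.25102040e+00 -1.07004513e+00] 0.029764816392295133
```

>>> jog_arm(
  linear=[
    [0,0,0],
    [0,0,0],
    [0,0,0],
    [0,0,0],
  ],
  spin=[-1,-1,-0.5,0],
  grip=[-0.6,-0.6,-0.6,-0.6],
)

```text
time_s: 6.42
position: [0.4882, 0.0152, 0.0954]
tcp_rot: [[-0.937, 0.351, -0.0], [0.351, 0.937, -0.0], [0.0, -0.0, -1.0]]
contact_force: [-1.0, -1.4, 0.9]
finger_gap: 0.0299
gripper_force: 20.0
```

```bash
python3 -c "
from bench import arm;o=arm.observe();print(o['position'],o['torque'],o['contact_force'],o['q'],o['finger_gap'])"
```

```text
[0.48821191 0.01518128 0.0954033 ] [-0.21561131  0.03282213  0.11733923] [-1.02709649 -1.3597385   0.88228517] [-7.36350829e-02 -5.41813006e-02  1.94506477e+00 -4.19442918e-04
  1.25112384e+00 -1.28609620e+00] 0.029922580954621532
```

>>> jog_arm(
  linear=[
    [0,0,0],
    [0,0,0],
  ],
  spin=[-0.8,-0.8],
  grip=[-0.6,-0.6],
)

```text
time_s: 6.58
position: [0.4881, 0.0152, 0.0954]
tcp_rot: [[-0.976, 0.218, -0.001], [0.218, 0.976, -0.0], [0.0, -0.0, -1.0]]
contact_force: [-2.1, -1.6, 1.2]
finger_gap: 0.0297
gripper_force: 20.0
```

```bash
python3 -c "
from bench import arm;o=arm.observe();print(o['tcp_rot'][:2,0],o['torque'],o['contact_force'],o['q'][5])"
```

```text
[-0.97587592  0.21832532] [-0.2281788   0.20000339 -0.48203867] [-2.11570916 -1.62125007  1.2149144 ] -1.4242447970829073
```

>>> jog_arm(
  linear=[
    [0,0,0],
    [0,0,0],
  ],
  spin=[-0.8,-0.8],
  grip=[-0.6,-0.6],
)

```text
time_s: 6.75
position: [0.4881, 0.0151, 0.0952]
tcp_rot: [[-0.997, 0.08, -0.001], [0.08, 0.997, -0.0], [0.001, -0.0, -1.0]]
contact_force: [-0.7, -3.1, 0.9]
finger_gap: 0.0294
gripper_force: 20.0
```

```bash
python3 -c "
from bench import arm;o=arm.observe();print(o['tcp_rot'][:2,0],o['torque'],o['contact_force'],o['q'][5])
from h import *
f=grab_frame('wrist');cv2.imwrite('pics/w3.png',cv2.resize(f[:,:,::-1],None,fx=1.5,fy=1.5))"
```

```text
[-0.9967755   0.08023753] [-0.34515016 -0.1491352  -0.51699076] [-0.66022127 -3.13462082  0.94838917] -1.5641124486571243
```

View pics/w3.png

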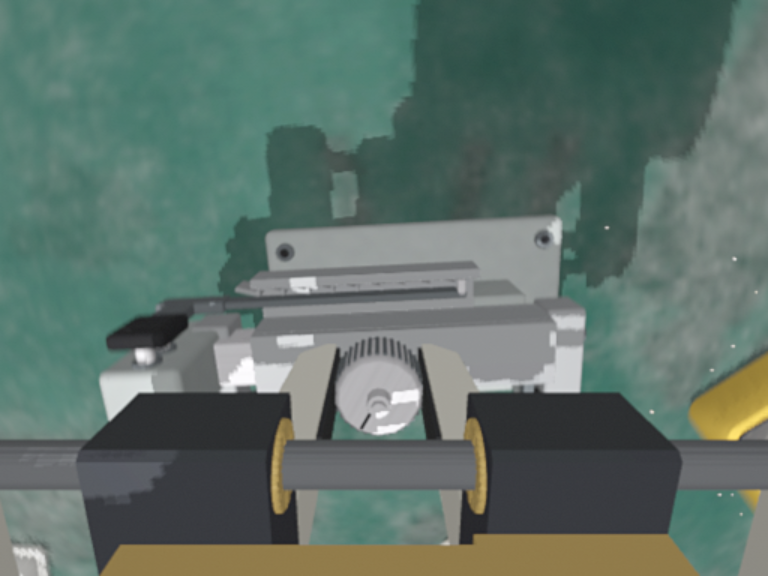

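The nut is at its stop: torque rose to about 0.5 N·m, and the pointer is near (365,422) with the fingers slipping. Now I'll release, lift, turn square to the holder and go over the head.

>>> jog_arm(
  linear=[
    [0,0,0],
    [0,0,0],
    [0,0,0],
    [0,0,-0.5],
    [0,0,-0.5],
    [0,0,-0.5],
    [0,0,0],
    [0,0,0],
    [0,0,0],
    [0,0,0],
  ],
  spin=[0,0,0,0,0,0,1,1,1,1],
  grip=[-0.1,-0.1,-0.1,0.1,0.3,0.3,0.3,0.3,0.3,0.3],
)

```text
time_s: 7.63
position: [0.4886, 0.0155, 0.1557]
tcp_rot: [[-0.906, 0.422, 0.001], [0.422, 0.906, 0.0], [-0.001, 0.0, -1.0]]
contact_force: [0.3, 0.4, 0.4]
finger_gap: 0.0606
gripper_force: 0.0
```

>>> jog_arm(
  linear=[
    [0,0,0],
    [0,0,0],
    [0,0,0],
    [0,0,0],
    [0,0,0],
    [0,0,0],
    [0,0,0],
    [0,0,0],
    [0,0,0],
    [0,0,0],
  ],
  spin=[1,1,1,1,1,1,1,1,1,1],
  grip=[0.3,0.3,0.3,0.3,0.3,0.3,0.3,0.3,0.3,0.3],
)

```text
time_s: 8.47
position: [0.4885, 0.0156, 0.1555]
tcp_rot: [[-0.259, 0.966, 0.0], [0.966, 0.259, 0.0], [0.0, 0.0, -1.0]]
contact_force: [0.2, 0.0, -0.6]
finger_gap: 0.0606
gripper_force: 0.0
```

>>> jog_arm(
  linear=[
    [0,0,0],
    [0,0,0],
    [0,0,0],
    [0,0,0],
    [-0.5,-0.04,0],
    [-0.5,-0.04,0],
    [-0.5,-0.04,0],
    [-0.5,-0.05,0],
    [0,0,0],
    [0,0,0],
  ],
  spin=[1,1,1,0.5,0,0,0,0,0,0],
  grip=[0.3,0.3,0.3,0.3,0.3,0.3,0.3,0.3,0.3,0.3],
)

```text
time_s: 9.3
position: [0.4786, -0.0648, 0.1555]
tcp_rot: [[0.041, 0.999, 0.0], [0.999, -0.041, 0.0], [0.0, 0.0, -1.0]]
contact_force: [-0.7, 0.5, 0.2]
finger_gap: 0.0605
gripper_force: 0.0
```

```bash
python3 - <<'E'
from h import *
o=arm.observe(); print(o['time_s'],o['position'],np.round(o['tcp_rot'],3).tolist(),o['finger_gap'],o['contact_force'])
f=grab_frame('wrist'); cv2.imwrite('pics/w4raw.png',f[:,:,::-1]);cv2.imwrite('pics/w4.png',cv2.resize(f[:,:,::-1],None,fx=1.5,fy=1.5,interpolation=cv2.INTER_CUBIC))
P=(o['position'],o['tcp_rot'])
print(project('wrist',[.4885,.0152,.101],P)*1.5, project('wrist',[.4853,-.0647,.1],P)*1.5)
E
```

```text
9.3 [ 0.47864185 -0.06482251  0.15553402] [[0.041, 0.999, 0.0], [0.999, -0.041, 0.0], [0.0, 0.0, -1.0]] 0.060515987881969595 [-0.65119606  0.46365221  0.23362615]
[392.47468635 151.29131446] [391.01701923 331.79425305]
```

View pics/w4.png

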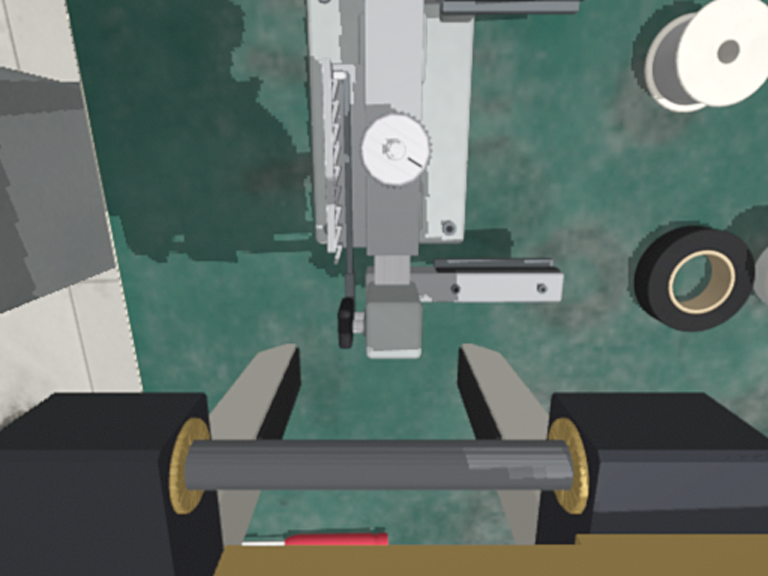

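The wrist view shows the head top centred at about (394,323), the button at (346,323) and the nut at (395,149). Head and button are well centred between the fingers, and the head sits slightly nearer +y than predicted. I'll shift 1.5 mm, descend and squeeze.

>>> jog_arm(
  linear=[
    [0.04,0,0],
    [0,0,0.5],
    [0,0,0.5],
    [0,0,0.5],
    [0,0,0.24],
    [0,0,0],
    [0,0,0],
  ],
  spin=[0,0,0,0,0,0,0],
  grip=[0.3,0.3,0.3,0.3,0.3,0.3,0.3],
)

```text
time_s: 9.93
position: [0.4784, -0.062, 0.0858]
tcp_rot: [[0.037, 0.999, -0.001], [0.999, -0.037, 0.0], [0.0, -0.001, -1.0]]
contact_force: [0.3, -0.3, 0.9]
finger_gap: 0.0603
gripper_force: 0.0
```

```bash
python3 - <<'E'
from h import *
o=arm.observe(); print(o['time_s'],o['position'],o['finger_gap'],o['contact_force'])
f=grab_frame('wrist'); cv2.imwrite('pics/w5.png',cv2.resize(f[:,:,::-1],None,fx=1.5,fy=1.5,interpolation=cv2.INTER_CUBIC))
E
```

```text
9.9333 [ 0.47844969 -0.06200382  0.08578772] 0.06032580538262552 [ 0.29383306 -0.27728166  0.85755304]
```

View pics/w5.png

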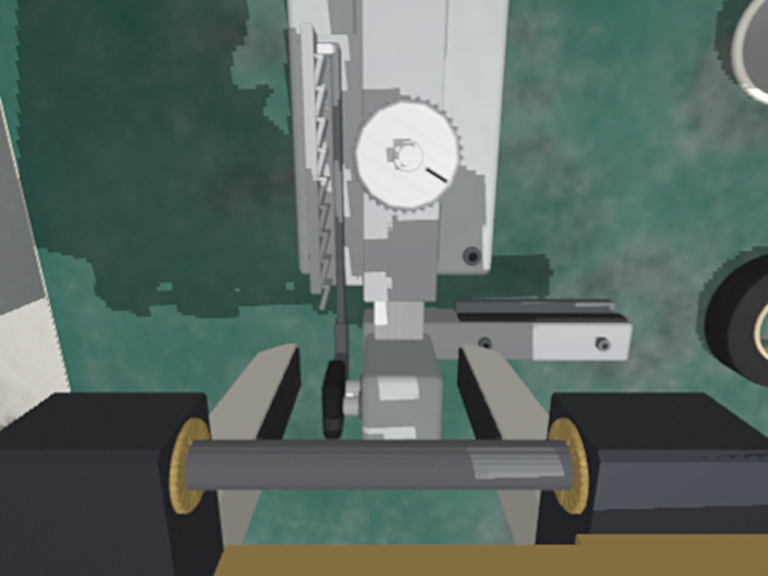

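The fingers straddle the head and button; the button spans rows 360–437, which is level with the TCP at about row 392. Closing.

>>> jog_arm(
  linear=[
    [0,0,0],
    [0,0,0],
    [0,0,0],
    [0,0,0],
    [0,0,0],
    [0,0,0],
    [0,0,0],
    [0,0,0],
  ],
  spin=[0,0,0,0,0,0,0,0],
  grip=[-0.6,-0.6,-0.6,-0.6,-0.6,-0.6,-0.6,-0.6],
  force=35,
)

```text
time_s: 10.65
position: [0.4825, -0.063, 0.0867]
tcp_rot: [[0.037, 0.999, 0.009], [0.999, -0.037, -0.001], [-0.001, 0.009, -1.0]]
contact_force: [22.8, -0.9, -16.4]
finger_gap: 0.0315
gripper_force: 35.0
```

Squeezed. The grip centre moved about 4 mm towards +x as the button went in, so I'll relieve that and then draw the arm out.

>>> jog_arm(
  linear=[
    [0,0.05,0],
    [0,0.05,0],
    [0,0,0],
    [0,0,0],
  ],
  spin=[0,0,0,0],
  grip=[-0.6,-0.6,-0.6,-0.6],
)

```text
time_s: 10.98
position: [0.483, -0.0631, 0.0866]
tcp_rot: [[0.037, 0.999, 0.001], [0.999, -0.037, -0.0], [-0.0, 0.001, -1.0]]
contact_force: [-1.1, -0.2, 5.6]
finger_gap: 0.0309
gripper_force: 35.0
```

>>> jog_arm(
  linear=[
    [-0.1,0,0],
    [-0.1,0,0],
    [-0.1,0,0],
    [-0.1,0,0],
    [-0.1,0,0],
    [0,0,0],
  ],
  spin=[0,0,0,0,0,0],
  grip=[-0.6,-0.6,-0.6,-0.6,-0.6,-0.6],
)

```text
time_s: 11.48
position: [0.4823, -0.0823, 0.0866]
tcp_rot: [[0.037, 0.999, 0.001], [0.999, -0.037, 0.002], [0.002, 0.001, -1.0]]
contact_force: [-1.6, 6.3, 7.3]
finger_gap: 0.0308
gripper_force: 35.0
```

>>> jog_arm(
  linear=[
    [-0.12,0,0],
    [-0.12,0,0],
    [-0.12,0,0],
    [-0.12,0,0],
    [-0.12,0,0],
    [-0.12,0,0],
    [-0.12,0,0],
    [-0.12,0,0],
    [-0.05,0,0],
    [0,0,0],
  ],
  spin=[0,0,0,0,0,0,0,0,0,0],
  grip=[-0.6,-0.6,-0.6,-0.6,-0.6,-0.6,-0.6,-0.6,-0.6,-0.6],
)

```text
time_s: 12.32
position: [0.4807, -0.1222, 0.0866]
tcp_rot: [[0.037, 0.999, 0.001], [0.999, -0.037, 0.002], [0.002, 0.001, -1.0]]
contact_force: [-1.1, 8.9, 7.0]
finger_gap: 0.031
gripper_force: 35.0
```

```bash
python3 - <<'E'
from h import *
o=arm.observe(); print(o['time_s'],o['position'],o['finger_gap'],o['contact_force'])
f=grab_frame('wrist'); cv2.imwrite('pics/w6.png',f[:,:,::-1])
P=(o['position'],o['tcp_rot'])
print(np.array([project('wrist',np.array([.4885,.0152,.067])+np.array([.04,.999,0])*-k,P) for k in (.05,.055)]))
c=f[150:290,190:330,::-1]
cv2.imwrite('pics/w6c.png',cv2.resize(c,None,fx=4.2,fy=4.2,interpolation=cv2.INTER_CUBIC))
E
```

```text
12.3167 [ 0.48072953 -0.12224693  0.08655499] 0.030979210548869693 [-1.10008689  8.91577466  7.04506534]
[[255.78570014  84.62525928]
 [255.72388689  94.95546861]]
```

View pics/w6c.png

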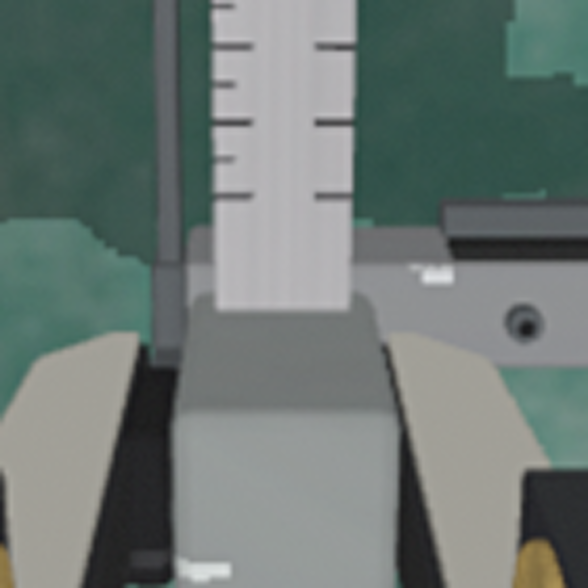

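The crop shows the head gripped on both sides and the first scale line (0) at crop row 195, with long and short lines above it. The mouth lies further up, so I'll crop there.

```bash
python3 - <<'E'
import cv2
f=cv2.imread('pics/w6.png')
cv2.imwrite('pics/w6d.png',cv2.resize(f[60:205,215:300],None,fx=4,fy=4,interpolation=cv2.INTER_CUBIC))
E
```

```text
(no output)
```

View pics/w6d.png

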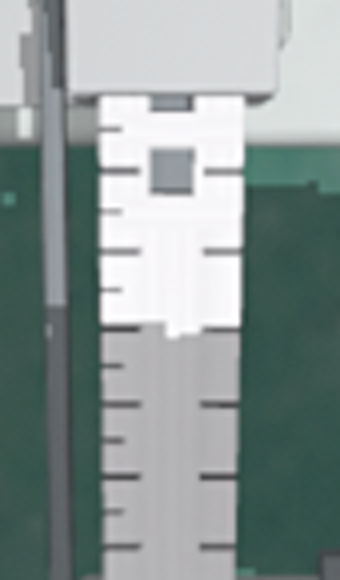

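Long lines are at rows 547 (0), 477, 404, 328, 251 and 171 (50), with the 55 mm line at 129. The mouth edge at row 95 reads about 59.2 mm, matching the 59.2 mm the TCP moved. I'll nudge 0.8 mm further.

>>> jog_arm(
  linear=[
    [-0.02,0,0],
    [0,0,0],
    [0,0,0],
    [0,0,0],
    [0,0,0],
    [0,0,0],
  ],
  spin=[0,0,0,0,0,0],
  grip=[-0.6,-0.6,-0.6,-0.6,-0.6,-0.6],
)

```text
time_s: 12.87
position: [0.4807, -0.1226, 0.0866]
tcp_rot: [[0.037, 0.999, 0.001], [0.999, -0.037, 0.002], [0.002, 0.001, -1.0]]
contact_force: [-0.1, 9.0, 7.6]
finger_gap: 0.0309
gripper_force: 35.0
```

```bash
python3 -c "
from bench import sign_off; print(sign_off())"
```

```text
the job is handed in; nothing more can be done
None
```

I slackened the lock nut to its stop and drew the jaw arm out to about 59.5 mm. It is held there with head and button gripped at 35 N, and the job is handed in; `sign_off()` returned no verdict.

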